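Set and lock the swivel base

TASK

With closed fingertips, gently push the lever of the blue swivel base around its arc until its pointer is in line with the upright fin of the black index tab on the rim of the scale. Then press the round plunger in the centre of the base down, flush with its collar, to lock it. Only push: do not pinch the lever, do not shift the index tab, leave the tape roll, oil bottle and screwdriver where they are, and finish clear of everything.

Things in the scene. Friction and masses are not known exactly. Their poses are not given: they have to be found in the camera images.
- base: blue swivel base fixed to the bench; origin on the pivot axis at bench height, x along the middle of the scale. Round casting (radius 90 mm, 22 high, lugs at the back to radius 117) with a flat sector 12 mm high to radius 185 mm, -80 to +80 degrees about x; its pale scale band (radius 143-177, top 13) has a line every 10 degrees. A fixed collar, radius 26 mm, stands on the axis, top at 54 mm
- ring: steel ring with lever, turning about the vertical pivot; origin on the axis at bench height, x along the lever. Disc radius 74 mm, top at 45. Starts 0.65 to 1.2 rad clockwise (from above) of the base's x, so always clockwise of the tab. Turns both ways between stops at -1.40 and +1.30 rad from the base's x, against friction of 0.28 N m (2.5 N at radius 115 mm), stays where left
- lever_push (a point): middle of the lever's flat-sided bar, 118 mm from the pivot, 36 mm above the bench (axes as ring). The bar is 12 mm wide, from radius 74 to 140 mm, from 24 to 48 mm above the bench; under and beside it lies only the 12 mm high sector
- pointer (a point): tip of the thin dark pointer nose that goes on from the bar, 162 mm from the pivot, 22 mm above the bench (axes as ring)
- tab: black index tab clipped to the rim of the scale, at -0.2 to +0.8 rad from the base's x; origin on the pivot axis at bench height, x points from the pivot through the tab's fin. Clip 14 mm wide at radius 179 to 195 mm with an upright fin 6 mm wide, its top 36 mm above the bench. The pointer passes inside it untouched. It would slide if shoved, but must stay
- tab_top (a point): top of the index tab's fin, 182 mm from the pivot, 36 mm above the bench (axes as tab)
- plunger (a joint): travel of the locking plunger: 0 m raised as at the start, 0.008 m fully down. It resists with about 5 N and stays where it is pushed
- plunger_top (a point): centre of the plunger's flat round top (pale cap, 26 mm diameter) on the pivot axis; 63 mm above the bench when raised, 9 mm above the collar; 55 mm fully down, 1 mm above the collar
- tape: loose roll of tape lying flat, outer diameter 96 mm, 24 mm high, origin at the centre of its underside; bystander
- oil: loose white bottle, 48 mm diameter, 110 mm high, origin at the centre of its underside; bystander
- driver: loose screwdriver lying beyond the scale, 200 mm long along its x, 26 mm thick handle, origin at the middle of its length underneath; bystander

How it is judged (in metres and radians):
On the way, in this order (a step that is already met when the one before it is completed fails the run):
1. the lever's pointer is brought to rest in line with the index tab (angle between the x axis of ring and the x axis of tab, either way round below 0.045 rad and angular speed of ring below 0.03 rad/s), for 0.3 s.
2. the centre plunger is pressed down (value of joint plunger above 0.006 m), for 0.2 s.
At the end, for the whole second after the job is handed in: the lever's direction is within 0.045 rad (2.6 degrees, 7 mm at the pointer) of the index tab's and at rest, and the plunger is down to within 2 mm of its full 8 mm travel (all of step 1 and value of joint plunger above 0.006 m); the robot touches nothing.
It fails at once if the index tab is shifted (its fin by more than 4 mm) (distance of tab_top from where it was at the start of the episode above 0.004 m).
It fails at once if the lever is pinched or pushed hard (more than 25 N between fingers and ring) (contact force between the fingers and ring above 25 N).
It fails at once if the tape roll is shoved, lifted or carried away (more than 15 mm) (distance of tape from where it was at the start of the episode above 0.015 m).
It fails at once if the oil bottle is shoved, lifted or carried away (more than 15 mm) (distance of oil from where it was at the start of the episode above 0.015 m).
It fails at once if the screwdriver is shoved, lifted or carried away (more than 15 mm) (distance of driver from where it was at the start of the episode above 0.015 m).
It also fails if it takes over 48 s, if anything falls off the work surface, if the arm or the gripper's body presses on something with over 40 N, if the wrist force passes 120 N, or if a joint passes its speed limit or range.

ROBOT

A 6-joint arm with a two-finger parallel gripper is mounted at the origin on the work surface. World frame = base frame: x ahead of the robot, y to its left, z up, the work surface at z = 0. Lengths are in m, angles in degrees, forces in N, time in s.
With the tool pointing down it reaches from about 0.35 to 0.85 m from the base axis. Payload 8.1 kg.
Tool frame: the origin (TCP) lies between the finger pads; the fingertips stand 11 mm ahead of it and the grasp point (between the pads) lies 8 mm behind it (env.finger_overhang is the x of the fingertips in the tool frame, in m); x points along the fingers, y is the direction in which the jaws open and shut, and the axes are right-handed (so a half turn about x gives the same grasp; the last joint's range is limited). The gripper opens to 85 mm and grips with 20 to 120 N. Pads are 22 mm wide; open, the fingers measure 114 mm over their backs; the gripper's body (76 mm by 85 mm) begins 54 mm behind the grasp point. The pads swing forward as they close: fully open they stand 13 mm farther back than shut.
Start: joints at [-82.013, 7.471, 85.268, -0, 87.261, -4.893], TCP at [0.134, -0.585, 0.242] pointing down, gripper open.
Joint ranges: [-169.43, 169.43], [-51.17, 129.36], [1.28, 143.12], [-76.62, 256.62], [0, 156.53], [-152.29, 152.29]. Speed limits (degrees/s): [136.94, 136.94, 159.86, 180, 180, 180].

INTERFACE

Orientations are given as [roll, pitch, yaw] about the fixed x, y, z axes, in that order (R = Rz(yaw) Ry(pitch) Rx(roll)).
In Python, from rig import env gives the robot as it stands.
- The arm moves only by the tool jog_arm, never from a script. Its argument "plan" is a list of rows, each an object of numbers: "tx", "ty", "tz": the shift along the tool's x, y, z in mm; "ax", "ay", "az": the turn, a rotation vector about the tool's x, y, z in degrees; "hand": the opening, from -1 (shut) to 1 (fully open). In form: [{"tx": .., "ty": .., "tz": .., "ax": .., "ay": .., "az": .., "hand": ..}, ...]. A call has exactly 8 rows; each row shifts and turns the commanded pose from where the row before left it, along the tool's axes as they then stand; what a row does not reach is not made up. A row lasts 1/8 s, in which the tool goes at most 62.5 mm and 10.7 degrees, less where a joint would pass 70% of its speed; a pose out of reach is approached as far as the arm can. A call with a gripper value outside its range is refused whole. The fingers move at their own pace and stop on an object; "grip_force" is the grip in N (left out, the last holds). Time passes only in rows, so rows that do not move let the fingers close, or fill a call up. It gives the time, the measured TCP pose, the force and the opening at its end, in the units of the state.
- env.read_state(): the state, without advancing time (a new reading comes with each control period).
- env.snapshot(name): name is "scene" or "top"; returns a dict with "color" (480x640x3 uint8, red, green, blue), "z_map" (480x640 float32, m along the optical axis (not along the pixel's ray), 0 where there is no reading), "fx", "fy", "cx", "cy" (pixels), "k1" (the pictures are not rectified: a ray, as slopes to the right and down, at radius r is drawn at 1 + k1 r^2 times it, then the intrinsics apply), "rvec" (rotation vector, rad) and "tvec" (3), from world to camera coordinates, as OpenCV has them. Camera axes: x right, y down, z forward; pixel columns grow to the right and rows downward; lengths in m; the calibration is good to about 2 mm. A picture is of the moment at which its call begins.
- env.finish_job(): hands the job in, once; it reports no verdict.
Trained networks look in a picture, given as the dict that the camera call returned (one of the last four; its "shot" number tells which), for a name from the list of things; names that differ only in an ending like _2 or _b are one class to them, and where a whole thing is asked for, a point or a joint stands for the part that bears it (a point fixed in the world has none). Each returns a list of dicts, best first, with "score" (0 to 1); they miss things now and then, are a little off and sometimes report something else, mostly with a low value. They report only what shows in the picture. A call takes as long as a camera call.
- env.search_frame(query, picture): "xyz" ([x, y, z] in m, in the coordinates of the camera as it stood for that picture, good to about 4 mm: the middle of the surface that is visible of it).
- env.masks_of(query, picture): "mask" (480x640 bool, what is visible of it).
The state is a dict: "clock": time; "joint_positions": joint angles; "joint_velocities": joint speeds; "tau": joint torques, N m; "tool_pos": TCP position; "eef_rot": TCP orientation; "ft_force": force on the tool from outside, world axes, zero at the start; "ft_torque": the same for the moment, N m; "grip_width": opening from 0.0 (shut) to 1.0 (fully open).
Only numpy, scipy, OpenCV 4.12 (cv2) and the standard library are available. Lean on these libraries where they do the work, as an engineer would, in place of code of your own. Each camera call takes 0.05 s, during which the arm holds its last target.

## Working session

There is one attempt and no reset: what is moved stays moved. The work goes in short steps, Python scripts to look and compute and a tool call to move; the robot and the scene stay as the last step left them, time stands still between calls to the robot, and variables do not carry over. Pictures are saved under pics/ and viewed, and the job is handed in when it is done.

Besides the shell and the picture viewer there is one more tool, called after ">>>" in YAML: its name, and indented under it one key for each argument. jog_arm: Moves the arm, as the interface text tells. Its arguments: {"type":"object","properties":{"plan":{"type":"array","items":{"type":"object","properties":{"tx":{"type":"number"},"ty":{"type":"number"},"tz":{"type":"number"},"ax":{"type":"number"},"ay":{"type":"number"},"az":{"type":"number"},"hand":{"type":"number"}}}},"grip_force":{"type":"number"}},"required":["plan"]}

```bash
ls; mkdir -p pics; cat > h.py <<'E'
import numpy as np, cv2
from rig import env
def world_from_cam(p,s):
    R,_=cv2.Rodrigues(np.array(s["rvec"],float)); return R.T@(np.array(p)-np.array(s["tvec"],float).ravel())
def rays(s,uv):
    uv=np.atleast_2d(uv).astype(float)
    d=np.stack([(uv[:,0]-s["cx"])/s["fx"],(uv[:,1]-s["cy"])/s["fy"]],1)
    x=d.copy()
    for _ in range(20):
        x=d/(1+s["k1"]*(x**2).sum(1,keepdims=True))
    return x
def atz(s,uv,z):
    x=rays(s,uv); R,_=cv2.Rodrigues(np.array(s["rvec"],float)); t=np.array(s["tvec"],float).ravel()
    D=np.c_[x,np.ones(len(x))]@R; C=-R.T@t
    return C+D*((z-C[2])/D[:,2])[:,None]
def deproj(s,uv):
    uv=np.atleast_2d(uv); x=rays(s,uv); z=s["z_map"][uv[:,1].astype(int),uv[:,0].astype(int)]
    R,_=cv2.Rodrigues(np.array(s["rvec"],float)); t=np.array(s["tvec"],float).ravel()
    return (np.c_[x,np.ones(len(x))]*z[:,None]-t)@R
def proj(s,P):
    R,_=cv2.Rodrigues(np.array(s["rvec"],float)); t=np.array(s["tvec"],float).ravel()
    c=np.atleast_2d(P)@R.T+t; x=c[:,:2]/c[:,2:]; x=x*(1+s["k1"]*(x**2).sum(1,keepdims=True))
    return x*[s["fx"],s["fy"]]+[s["cx"],s["cy"]]
def save(s,n): cv2.imwrite(f"pics/{n}.png",s["color"][:,:,::-1])
E
python3 - <<'E'
from h import *
print(env.read_state())
for n in ["top","scene"]:
    s=env.snapshot(n); save(s,n+"0")
    print(n,s["k1"],s["fx"],world_from_cam([0,0,0],s))
    for q in ["base","ring","lever_push","pointer","tab","tab_top","plunger_top","tape","oil","driver"]:
        r=env.search_frame(q,s)
        print(q,[(round(d["score"],2),np.round(world_from_cam(d["xyz"],s),4)) for d in r[:2]])
E
```

```text
pics
{'clock': 0.0, 'joint_positions': array([-8.20137687e+01,  7.51512350e+00,  8.53293147e+01,  3.53414810e-04,
        8.72616389e+01, -4.89272574e+00]), 'joint_velocities': array([-0.08476136, -0.10931043,  0.06280223, -0.04376612,  0.14428157,
        0.0881469 ]), 'tau': array([-1.61345361e-03, -5.69400465e+01, -5.00561607e+01, -3.78219547e-04,
        1.48336584e-02, -6.24578934e-05]), 'tool_pos': array([ 0.13368878, -0.58437359,  0.24124391]), 'eef_rot': array([-95.08338118,  89.89392237,  97.7955586 ]), 'ft_force': array([-0.15216472, -0.48989849, -0.61484713]), 'ft_torque': array([ 0.03267072,  0.01263782, -0.00581808]), 'grip_width': 1.0011979515674114}
top -0.02548040826546729 585.1322263114104 [0.49698645 0.0547511  1.09631116]
base [(0.71, array([0.5241, 0.1037, 0.0128]))]
ring [(0.68, array([0.478 , 0.0866, 0.0482]))]
lever_push [(0.86, array([0.4722, 0.0907, 0.0419]))]
pointer [(0.89, array([0.4764, 0.0931, 0.0457]))]
tab [(0.45, array([0.6363, 0.1671, 0.0188]))]
tab_top [(0.51, array([0.6397, 0.1705, 0.0205]))]
plunger_top [(0.69, array([0.4687, 0.0977, 0.0665])), (0.46, array([0.4766, 0.0885, 0.044 ]))]
tape [(0.65, array([0.4943, 0.3548, 0.0264]))]
oil [(0.98, array([ 0.5842, -0.1155,  0.0791])), (0.65, array([0.4778, 0.0926, 0.0476]))]
driver [(0.89, array([0.699 , 0.0549, 0.0206]))]
scene -0.09412985219766724 459.76982865726 [1.20625975 0.50221756 0.71801531]
base [(0.85, array([0.5435, 0.1188, 0.0084])), (0.53, array([0.5028, 0.3557, 0.0254]))]
ring [(0.75, array([0.5048, 0.1035, 0.0455]))]
lever_push [(0.8, array([0.5029, 0.0963, 0.0482]))]
pointer [(0.89, array([0.5048, 0.1001, 0.042 ]))]
tab [(0.49, array([0.6445, 0.1729, 0.0198]))]
tab_top []
plunger_top []
tape [(0.83, array([0.5018, 0.358 , 0.0228]))]
oil [(0.83, array([ 0.5987, -0.1081,  0.0578]))]
driver [(0.9, array([0.7063, 0.0589, 0.0193])), (0.34, array([0.5058, 0.1007, 0.0449]))]
```

View pics/top0.png

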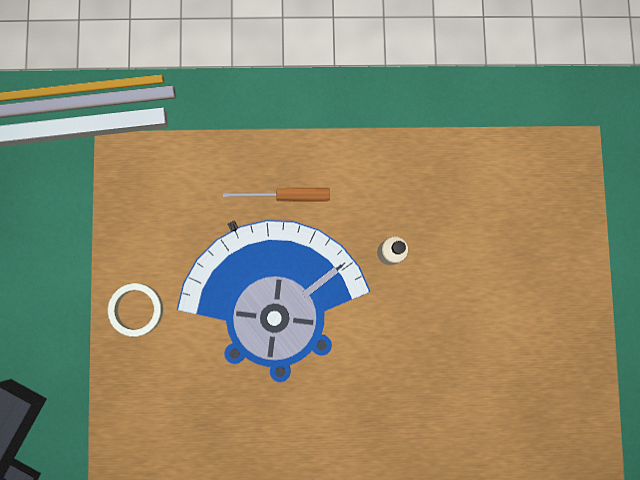

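View pics/scene0.png

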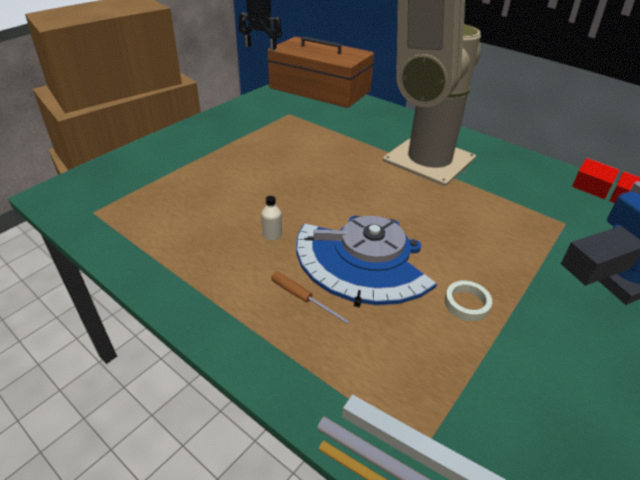

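```bash
python3 - <<'E'
from h import *
s=env.snapshot("top")
c=s["color"][190:390,160:410]
cv2.imwrite("pics/top1.png",cv2.resize(c[:,:,::-1],None,fx=3.2,fy=3,interpolation=cv2.INTER_CUBIC))
c=s["color"][210:300,210:380]
cv2.imwrite("pics/top2.png",cv2.resize(c[:,:,::-1],None,fx=4.5,fy=4.5,interpolation=cv2.INTER_CUBIC))
for q in ["plunger_top","tab","ring","base","tape","oil","driver"]:
    for m in env.masks_of(q,s)[:2]:
        ys,xs=np.nonzero(m["mask"]); print(q,round(m["score"],2),len(xs),xs.mean(),ys.mean(),xs.min(),xs.max(),ys.min(),ys.max())
E
```

```text
plunger_top 0.72 688 392.43168604651163 250.71511627906978 377 407 237 265
plunger_top 0.46 181 274.43093922651934 318.09944751381215 267 282 311 325
tab 0.56 54 232.46296296296296 225.87037037037038 229 236 222 230
ring 0.56 4959 277.38072191974186 315.9699536196814 233 339 267 359
base 0.88 18958 272.0728979850195 290.5591834581707 177 369 219 380
tape 0.87 1084 134.1669741697417 308.85055350553506 108 161 284 334
oil 0.72 618 392.1925566343042 250.78155339805826 377 407 238 264
oil 0.51 171 273.97076023391816 318.3391812865497 267 281 312 325
driver 0.72 766 294.94125326370755 194.31462140992167 225 328 188 201
```

View pics/top1.png

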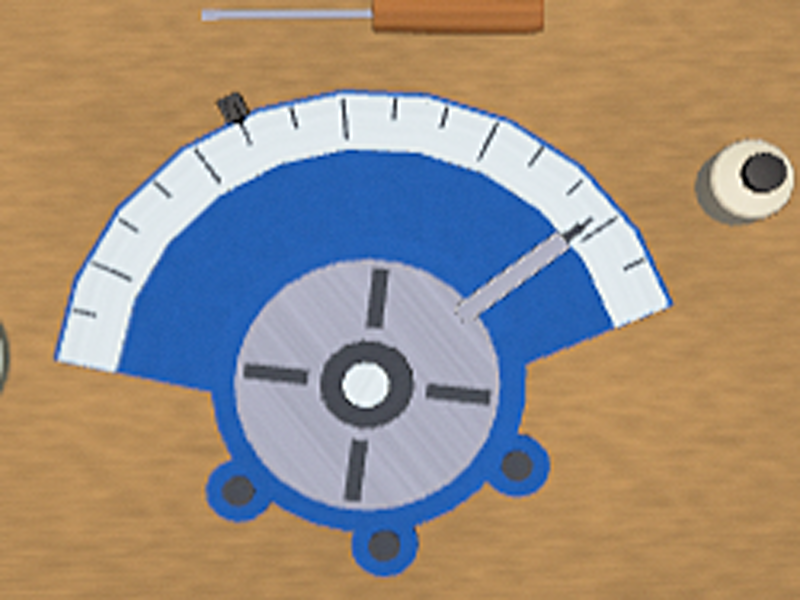

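View pics/top2.png

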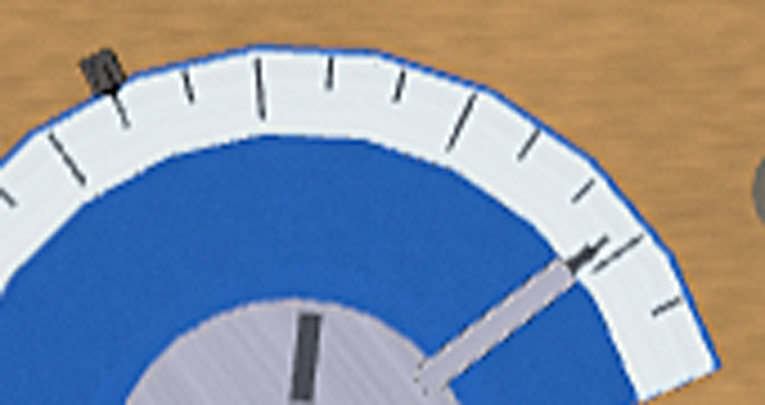

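```bash
python3 - <<'E'
from h import *
s=env.snapshot("top")
P=atz(s,[274.3,318.1],.063)[0]; print("pivot",P)
def an(n,u,z):
    q=atz(s,u,z)[0]-P; print(n,np.round(q[:2]+P[:2],4),"r",np.hypot(*q[:2]).round(4),"ang",np.degrees(np.arctan2(q[1],q[0])).round(2))
an("tip",[345.1,262.9],.022)
an("barend",[335.3,269.5],.048)
an("bar0",[306,294],.048)
an("tabc",[232.4,225.6],.03)
an("tabc",[232.4,225.6],.036)
an("fin?",[234.7,230],.02)
for l in [([258,60],[263,118]),([472,96],[448,150]),([640,238],[594,270]),([52,136],[84,184]),([115,92],[127,126])]:
    for u in l: an("line",[u[0]/4.5+210,u[1]/4.5+210],.013)
for n,u,z in [("tape",[134.2,308.8],.024),("driverA",[223,194],.01),("driverB",[329,194],.013),("oiltop",[398.5,247.5],.11)]: an(n,u,z)
# depth around the tab
for y in range(219,234): print(y,[int(round(1000*deproj(s,[x,y])[0][2])) for x in range(226,242)])
E
```

```text
pivot [0.4703693 0.0959102 0.063    ]
tip [ 0.5675 -0.034 ] r 0.1623 ang -53.22
barend [ 0.5543 -0.014 ] r 0.1383 ang -52.63
bar0 [0.5115 0.0394] r 0.0699 ang -53.93
tabc [0.6392 0.1717] r 0.1851 ang 24.17
tabc [0.6384 0.171 ] r 0.1841 ang 24.09
fin? [0.6323 0.1686] r 0.1775 ang 24.18
line [0.6446 0.1085] r 0.1747 ang 4.15
line [0.6204 0.1068] r 0.1504 ang 4.14
line [0.6281 0.0201] r 0.175 ang -25.66
line [0.6058 0.0305] r 0.1504 ang -25.77
line [ 0.5679 -0.048 ] r 0.1739 ang -55.89
line [ 0.555  -0.0287] r 0.1506 ang -55.8
line [0.6144 0.1938] r 0.1742 ang 34.2
line [0.5943 0.1807] r 0.1502 ang 34.38
line [0.6323 0.1678] r 0.1771 ang 23.93
line [0.6181 0.1629] r 0.1622 ang 24.4
tape [0.491 0.351] r 0.2559 ang 85.38
driverA [0.702  0.1912] r 0.2505 ang 22.36
driverB [ 0.6983 -0.0078] r 0.2505 ang -24.47
oiltop [ 0.5863 -0.1184] r 0.2437 ang -61.59
219 [5, 0, 3, 5, 2, -1, -2, -4, 3, 1, 2, 6, 3, 0, 4, 1]
220 [1, -1, -1, 2, -3, 1, 2, 1, 5, 1, 3, 0, 0, 2, 1, 5]
221 [-1, -4, 2, 0, 0, -1, 17, 17, 13, 1, 2, -2, 3, 1, 5, 4]
222 [1, 7, 3, 6, 17, 17, 20, 14, 19, -1, -1, 0, 1, 3, 0, 2]
223 [0, 4, 16, 20, 18, 22, 17, 19, 19, 20, 2, 2, 2, -1, 3, 3]
224 [1, 3, 20, 18, 18, 36, 41, 17, 21, 19, 3, 1, 2, 2, 5, -1]
225 [0, 2, 19, 14, 34, 38, 33, 36, 18, 20, 14, 2, 5, 2, 4, 4]
226 [-1, 1, 2, 19, 38, 38, 35, 38, 17, 19, 19, 0, 3, 4, 12, 11]
227 [2, 2, 6, 17, 19, 37, 39, 38, 36, 15, 18, 15, 11, 15, 12, 13]
228 [-1, 0, 4, 16, 20, 34, 37, 35, 39, 21, 17, 19, 13, 9, 15, 9]
229 [2, 3, 2, 2, 21, 20, 41, 37, 38, 31, 12, 12, 14, 13, 14, 16]
230 [-2, 4, 0, 2, 17, 22, 38, 38, 32, 26, 12, 16, 14, 17, 13, 13]
231 [6, 3, 1, 3, 2, 18, 13, 23, 21, 11, 14, 17, 15, 14, 15, 18]
232 [-2, 1, 3, 12, 12, 12, 11, 13, 18, 14, 16, 12, 16, 14, 13, 12]
233 [2, 14, 14, 15, 15, 13, 15, 18, 13, 14, 19, 15, 14, 14, 13, 18]
```

```bash
python3 - <<'E'
from h import *
from scipy.spatial.transform import Rotation as Ro
st=env.read_state(); R=Ro.from_euler("xyz",st["eef_rot"],degrees=True).as_matrix(); print(np.round(R,3),st["tool_pos"],st["clock"])
s=env.snapshot("top")
ys,xs=np.mgrid[218:236,224:240]; uv=np.c_[xs.ravel(),ys.ravel()]; p=deproj(s,uv); k=p[:,2]>.029
q=atz(s,uv[k],.036); P=np.array([.4704,.0959]); d=q[:,:2].mean(0)-P; print(k.sum(),q.mean(0),np.hypot(*d),np.degrees(np.arctan2(d[1],d[0])))
# circle fits: disc pixels for pivot check
p=deproj(s,np.c_[[a.ravel() for a in np.meshgrid(np.arange(230,320),np.arange(270,365))]].T)
k=abs(p[:,2]-.045)<.004; h=np.hypot(*(p[:,:2]-P).T)
b=p[(h<.085)&k]; print("disc",b[:,:2].mean(0),"minmax",b.min(0),b.max(0))
E
```

```text
[[ 0.     0.223 -0.975]
 [-0.    -0.975 -0.223]
 [-1.     0.    -0.   ]] [ 0.13379325 -0.5849033   0.24231397] 1.55
28 [0.63565852 0.17191275 0.036     ] 0.18190194030501308 24.70066395663431
disc [0.47037111 0.09617381] minmax [0.39780856 0.02386697 0.04100946] [0.54319473 0.17033789 0.04899922]
```

>>> jog_arm:
  plan:
    - {"ty":-15,"tz":-16,"hand":-1}
    - {"ty":-31,"tz":-33,"hand":-1}
    - {"ty":-31,"tz":-33,"hand":-1}
    - {"ty":-31,"tz":-33,"hand":-1}
    - {"ty":-31,"tz":-33,"hand":-1}
    - {"ty":-31,"tz":-33,"hand":-1}
    - {"ty":-31,"tz":-33,"hand":-1}
    - {"ty":-31,"tz":-33,"hand":-1}
  grip_force: 30

```text
invalid input at $.plan[0]: expected keys tx, ty, tz, ax, ay, az, hand
```

>>> jog_arm:
  plan:
    - {"ty":-31,"tz":-33,"hand":-1}
    - {"ty":-31,"tz":-33,"hand":-1}
    - {"ty":-31,"tz":-33,"hand":-1}
    - {"ty":-31,"tz":-33,"hand":-1}
    - {"ty":-31,"tz":-33,"hand":-1}
    - {"ty":-31,"tz":-33,"hand":-1}
    - {"ty":-31,"tz":-33,"hand":-1}
    - {"ty":-21,"tz":-19,"hand":-1}

```text
invalid input at $.plan[0]: expected keys tx, ty, tz, ax, ay, az, hand
```

>>> jog_arm:
  plan:
    - {"ax":-6,"hand":-1}
    - {"ax":-6,"hand":-1}
    - {"ax":-6,"hand":-1}
    - {"ax":-5.8,"hand":-1}
    - {"hand":-1}
    - {"hand":-1}
    - {"hand":-1}
    - {"hand":-1}

```text
invalid input at $.plan[0]: expected keys tx, ty, tz, ax, ay, az, hand
```

```bash
cat >> h.py <<'E'
from scipy.spatial.transform import Rotation as Ro
P=np.array([.4704,.0960])
def stat(th):
    st=env.read_state(); R=Ro.from_euler("xyz",st["eef_rot"],degrees=True).as_matrix()
    t=np.radians(th); er=np.array([np.cos(t),np.sin(t)]); et=np.array([-er[1],er[0]]); p=np.array(st["tool_pos"]); q=p[:2]-P
    print("clock",st["clock"],"p",p.round(4),"yhead",np.degrees(np.arctan2(R[1,1],R[0,1])).round(2),"xaxis",R[:,0].round(3),"r",(q@er).round(4),"d",(-q@et).round(4),"F",st["ft_force"].round(2),"w",round(st["grip_width"],3))
E
python3 - <<'E'
from h import *
stat(-53.3)
s=env.snapshot("scene"); cv2.imwrite("pics/sc1.png",cv2.resize(s["color"][:350,150:520,::-1],None,fx=1.7,fy=1.7))
E
```

```text
clock 1.6 p [ 0.1338 -0.5849  0.2423] yhead -77.12 xaxis [ 0. -0. -1.] r 0.3448 d 0.6768 F [0.3  0.15 0.12] w 0.999
```

View pics/sc1.png

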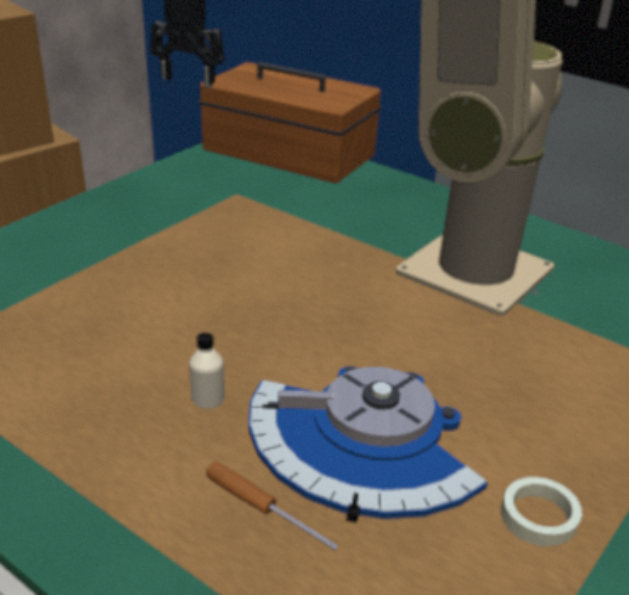

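The calls were refused: every row needs all the keys. The picture shows the scene unchanged, so I'm resending.

>>> jog_arm:
  plan:
    - {"tx":0,"ty":-15,"tz":-16,"ax":0,"ay":0,"az":0,"hand":-1}
    - {"tx":0,"ty":-31,"tz":-33,"ax":0,"ay":0,"az":0,"hand":-1}
    - {"tx":0,"ty":-31,"tz":-33,"ax":0,"ay":0,"az":0,"hand":-1}
    - {"tx":0,"ty":-31,"tz":-33,"ax":0,"ay":0,"az":0,"hand":-1}
    - {"tx":0,"ty":-31,"tz":-33,"ax":0,"ay":0,"az":0,"hand":-1}
    - {"tx":0,"ty":-31,"tz":-33,"ax":0,"ay":0,"az":0,"hand":-1}
    - {"tx":0,"ty":-31,"tz":-33,"ax":0,"ay":0,"az":0,"hand":-1}
    - {"tx":0,"ty":-31,"tz":-33,"ax":0,"ay":0,"az":0,"hand":-1}
  grip_force: 30

```text
clock: 2.65
tool_pos: [0.3235, -0.3024, 0.2425]
eef_rot: [126.8, 90.0, -40.3]
ft_force: [1.2, 0.5, 1.1]
grip_width: 0.0
```

>>> jog_arm:
  plan:
    - {"tx":0,"ty":-31,"tz":-33,"ax":0,"ay":0,"az":0,"hand":-1}
    - {"tx":0,"ty":-31,"tz":-33,"ax":-3,"ay":0,"az":0,"hand":-1}
    - {"tx":0,"ty":-29,"tz":-34.5,"ax":-3,"ay":0,"az":0,"hand":-1}
    - {"tx":0,"ty":-27,"tz":-36,"ax":-3,"ay":0,"az":0,"hand":-1}
    - {"tx":0,"ty":-25,"tz":-37.5,"ax":-3,"ay":0,"az":0,"hand":-1}
    - {"tx":0,"ty":-23,"tz":-38.5,"ax":-6,"ay":0,"az":0,"hand":-1}
    - {"tx":0,"ty":-19,"tz":-41,"ax":-5.8,"ay":0,"az":0,"hand":-1}
    - {"tx":0,"ty":-8,"tz":-21,"ax":0,"ay":0,"az":0,"hand":-1}

```text
clock: 3.65
tool_pos: [0.513, -0.0214, 0.2423]
eef_rot: [-167.4, 90.0, 49.4]
ft_force: [-0.2, -0.9, 0.3]
grip_width: -0.0
```

```bash
python3 - <<'E'
from h import *
stat(-53.3)
s=env.snapshot("scene"); cv2.imwrite("pics/sc2.png",cv2.resize(s["color"][:350,150:520,::-1],None,fx=1.7,fy=1.7))
stat(-53.3)
E
```

```text
clock 3.65 p [ 0.513  -0.0214  0.2423] yhead -53.13 xaxis [ 0.  0. -1.] r 0.1196 d 0.036 F [-0.21 -0.86  0.31] w -0.0
clock 3.7 p [ 0.5137 -0.02    0.2423] yhead -53.17 xaxis [ 0.001  0.001 -1.   ] r 0.1189 d 0.0346 F [-1.57  2.11  0.08] w 0.002
```

View pics/sc2.png

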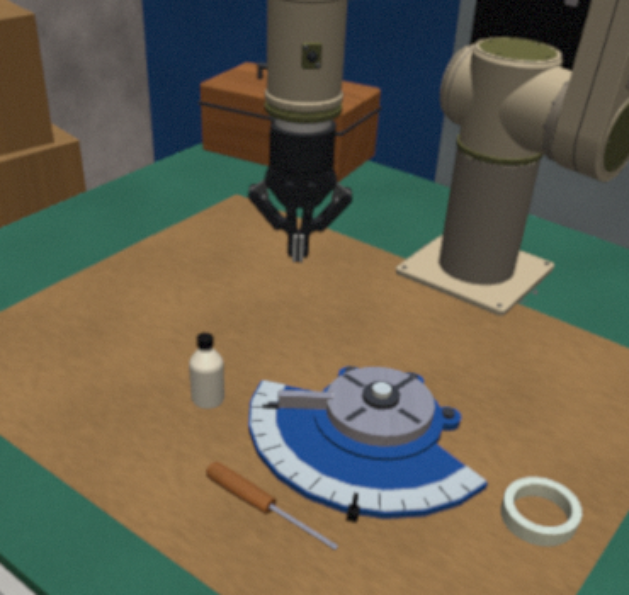

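>>> jog_arm:
  plan:
    - {"tx":20,"ty":-3,"tz":0,"ax":0,"ay":0,"az":0,"hand":-1}
    - {"tx":36,"ty":0,"tz":0,"ax":0,"ay":0,"az":0,"hand":-1}
    - {"tx":40,"ty":0,"tz":0,"ax":0,"ay":0,"az":0,"hand":-1}
    - {"tx":40,"ty":0,"tz":0,"ax":0,"ay":0,"az":0,"hand":-1}
    - {"tx":35,"ty":0,"tz":0,"ax":0,"ay":0,"az":0,"hand":-1}
    - {"tx":22,"ty":0,"tz":0,"ax":0,"ay":0,"az":0,"hand":-1}
    - {"tx":12,"ty":0,"tz":0,"ax":0,"ay":0,"az":0,"hand":-1}
    - {"tx":5,"ty":0,"tz":0,"ax":0,"ay":0,"az":0,"hand":-1}

```text
clock: 4.7
tool_pos: [0.5095, -0.0215, 0.0314]
eef_rot: [-40.2, 89.9, 176.5]
ft_force: [-0.2, -0.2, 0.4]
grip_width: -0.003
```

```bash
python3 - <<'E'
from h import *
s=env.snapshot("scene"); cv2.imwrite("pics/sc3.png",cv2.resize(s["color"][100:350,200:500,::-1],None,fx=2.3,fy=2.3))
stat(-53.3)
E
```

```text
clock 4.75 p [ 0.5098 -0.0214  0.0315] yhead -53.35 xaxis [-0.001  0.    -1.   ] r 0.1177 d 0.0386 F [-0.2   0.04 -0.38] w 0.002
```

View pics/sc3.png

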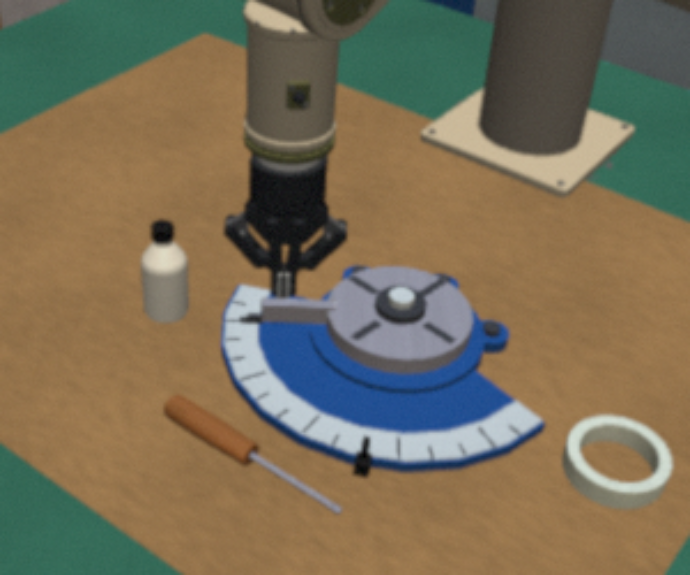

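>>> jog_arm:
  plan:
    - {"tx":0,"ty":-1,"tz":-3,"ax":0,"ay":0,"az":0,"hand":-1}
    - {"tx":0,"ty":-1,"tz":-4,"ax":0,"ay":0,"az":0,"hand":-1}
    - {"tx":0,"ty":0,"tz":-4,"ax":0,"ay":0,"az":0,"hand":-1}
    - {"tx":0,"ty":0,"tz":-4,"ax":0,"ay":0,"az":0,"hand":-1}
    - {"tx":0,"ty":0,"tz":-3,"ax":0,"ay":0,"az":0,"hand":-1}
    - {"tx":0,"ty":0,"tz":-2,"ax":0,"ay":0,"az":0,"hand":-1}
    - {"tx":0,"ty":0,"tz":-2,"ax":0,"ay":0,"az":0,"hand":-1}
    - {"tx":0,"ty":0,"tz":-2,"ax":0,"ay":0,"az":0,"hand":-1}

```text
clock: 5.75
tool_pos: [0.5284, -0.0051, 0.0322]
eef_rot: [-15.7, 90.0, -159.1]
ft_force: [-2.1, -1.1, 1.3]
grip_width: 0.0
```

```bash
python3 - <<'E'
from h import *
stat(-53.3)
s=env.snapshot("scene"); cv2.imwrite("pics/sc4.png",cv2.resize(s["color"][150:300,230:450,::-1],None,fx=3.5,fy=3.5))
stat(-53.3)
E
```

```text
clock 5.75 p [ 0.5284 -0.0051  0.0322] yhead -53.32 xaxis [-0. -0. -1.] r 0.1157 d 0.014 F [-2.08 -1.06  1.32] w 0.0
clock 5.8 p [ 0.5284 -0.0051  0.0322] yhead -53.32 xaxis [-0. -0. -1.] r 0.1157 d 0.0139 F [0.4  0.27 0.35] w -0.001
```

View pics/sc4.png

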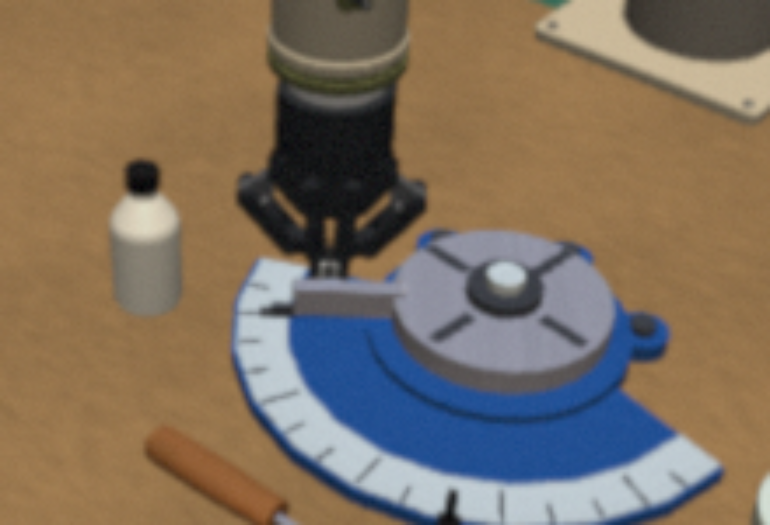

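>>> jog_arm:
  plan:
    - {"tx":0,"ty":0.4,"tz":-4.05,"ax":-2,"ay":0,"az":0,"hand":-1}
    - {"tx":0,"ty":0.5,"tz":-5.06,"ax":-2.5,"ay":0,"az":0,"hand":-1}
    - {"tx":0,"ty":0.5,"tz":-5.06,"ax":-2.5,"ay":0,"az":0,"hand":-1}
    - {"tx":0,"ty":0.5,"tz":-5.06,"ax":-2.5,"ay":0,"az":0,"hand":-1}
    - {"tx":0,"ty":0.5,"tz":-5.06,"ax":-2.5,"ay":0,"az":0,"hand":-1}
    - {"tx":0,"ty":0.5,"tz":-5.06,"ax":-2.5,"ay":0,"az":0,"hand":-1}
    - {"tx":0,"ty":0.5,"tz":-5.06,"ax":-2.5,"ay":0,"az":0,"hand":-1}
    - {"tx":0,"ty":0.5,"tz":-5.06,"ax":-2.5,"ay":0,"az":0,"hand":-1}

```text
clock: 6.8
tool_pos: [0.5592, 0.0203, 0.0323]
eef_rot: [114.3, 90.0, -9.3]
ft_force: [-1.3, -4.6, -1.0]
grip_width: 0.002
```

```bash
python3 - <<'E'
from h import *
stat(-33.8)
s=env.snapshot("scene"); cv2.imwrite("pics/sc5.png",cv2.resize(s["color"][150:300,230:450,::-1],None,fx=3.5,fy=3.5))
E
```

```text
clock 6.8 p [0.5592 0.0203 0.0323] yhead -33.65 xaxis [ 0. -0. -1.] r 0.1159 d 0.0135 F [-1.34 -4.59 -0.96] w 0.002
```

View pics/sc5.png

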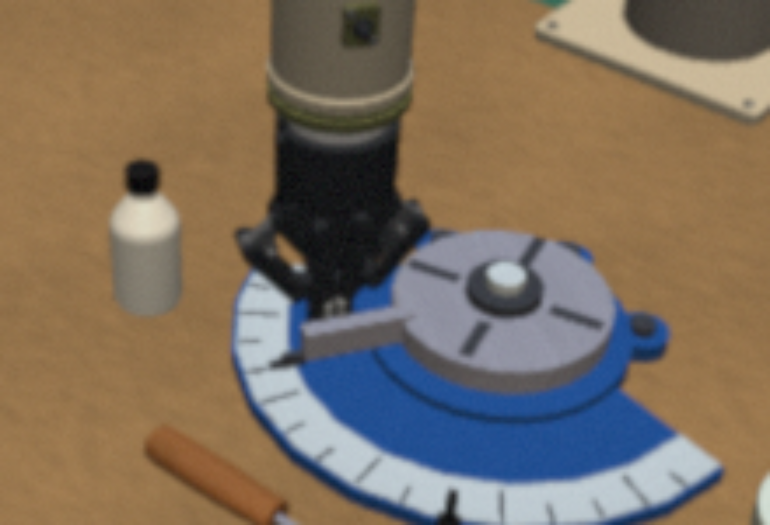

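Works as planned; the lever follows. Two more 20° arcs.

>>> jog_arm:
  plan:
    - {"tx":0,"ty":0.5,"tz":-5.06,"ax":-2.5,"ay":0,"az":0,"hand":-1}
    - {"tx":0,"ty":0.5,"tz":-5.06,"ax":-2.5,"ay":0,"az":0,"hand":-1}
    - {"tx":0,"ty":0.5,"tz":-5.06,"ax":-2.5,"ay":0,"az":0,"hand":-1}
    - {"tx":0,"ty":0.5,"tz":-5.06,"ax":-2.5,"ay":0,"az":0,"hand":-1}
    - {"tx":0,"ty":0.5,"tz":-5.06,"ax":-2.5,"ay":0,"az":0,"hand":-1}
    - {"tx":0,"ty":0.5,"tz":-5.06,"ax":-2.5,"ay":0,"az":0,"hand":-1}
    - {"tx":0,"ty":0.5,"tz":-5.06,"ax":-2.5,"ay":0,"az":0,"hand":-1}
    - {"tx":0,"ty":0.5,"tz":-5.06,"ax":-2.5,"ay":0,"az":0,"hand":-1}

```text
clock: 7.85
tool_pos: [0.5798, 0.0552, 0.0324]
eef_rot: [105.4, 90.0, 1.8]
ft_force: [1.3, -4.0, -0.9]
grip_width: 0.005
```

>>> jog_arm:
  plan:
    - {"tx":0,"ty":0.5,"tz":-5.06,"ax":-2.5,"ay":0,"az":0,"hand":-1}
    - {"tx":0,"ty":0.5,"tz":-5.06,"ax":-2.5,"ay":0,"az":0,"hand":-1}
    - {"tx":0,"ty":0.5,"tz":-5.06,"ax":-2.5,"ay":0,"az":0,"hand":-1}
    - {"tx":0,"ty":0.5,"tz":-5.06,"ax":-2.5,"ay":0,"az":0,"hand":-1}
    - {"tx":0,"ty":0.5,"tz":-5.06,"ax":-2.5,"ay":0,"az":0,"hand":-1}
    - {"tx":0,"ty":0.5,"tz":-5.06,"ax":-2.5,"ay":0,"az":0,"hand":-1}
    - {"tx":0,"ty":0.5,"tz":-5.06,"ax":-2.5,"ay":0,"az":0,"hand":-1}
    - {"tx":0,"ty":0.5,"tz":-5.06,"ax":-2.5,"ay":0,"az":0,"hand":-1}

```text
clock: 8.85
tool_pos: [0.5871, 0.095, 0.0323]
eef_rot: [102.7, 90.0, 19.1]
ft_force: [2.3, -2.9, 0.4]
grip_width: 0.0
```

```bash
python3 - <<'E'
from h import *
stat(6.2)
s=env.snapshot("top"); stat(6.2)
cv2.imwrite("pics/top5.png",cv2.resize(s["color"][190:340,180:380,::-1],None,fx=4,fy=4,interpolation=cv2.INTER_CUBIC))
E
```

```text
clock 8.85 p [0.5871 0.095  0.0323] yhead 6.35 xaxis [ 0.  0. -1.] r 0.1159 d 0.0136 F [ 2.34 -2.89  0.4 ] w 0.0
clock 8.9 p [0.5871 0.0956 0.0323] yhead 6.48 xaxis [ 0.  0. -1.] r 0.1159 d 0.013 F [ 1.5  -2.65  0.19] w -0.005
```

View pics/top5.png

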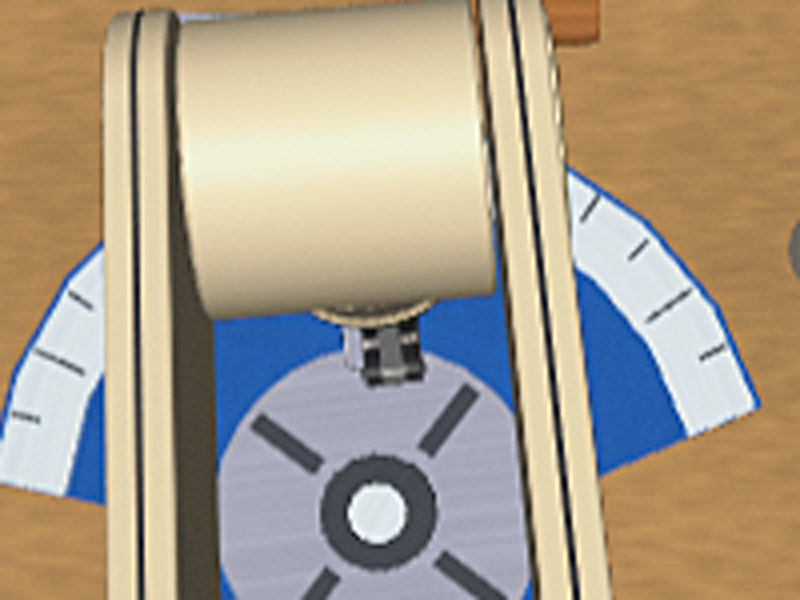

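```bash
python3 - <<'E'
from h import *
s=env.snapshot("top")
def ang(a,b,z=.045):
    A,B=atz(s,[a,b],z); d=B-A; return np.degrees(np.arctan2(d[1],d[0]))
f=lambda p:(p[0]/4+180,p[1]/4+190)
print("ul",ang(f((318,466)),f((258,420))), "ur",ang(f((428,448)),f((472,390))))
g=lambda p:(p[0]/3.2+160,p[1]/3+190)
print("orig up",ang(g((376,327)),g((381,270))),"left",ang(g((307,377)),g((244,371))))
stat(6.2)
s=env.snapshot("scene"); cv2.imwrite("pics/sc6.png",cv2.resize(s["color"][180:320,270:450,::-1],None,fx=4.2,fy=4.2,interpolation=cv2.INTER_CUBIC))
E
```

```text
ul 51.70928066980197 ur -38.288083328669536
orig up -5.521570543048753 left 83.11000139311786
clock 8.95 p [0.5867 0.0955 0.0322] yhead 6.31 xaxis [-0.001  0.001 -1.   ] r 0.1156 d 0.0131 F [-0.21  0.42  0.5 ] w 0.002
```

View pics/sc6.png

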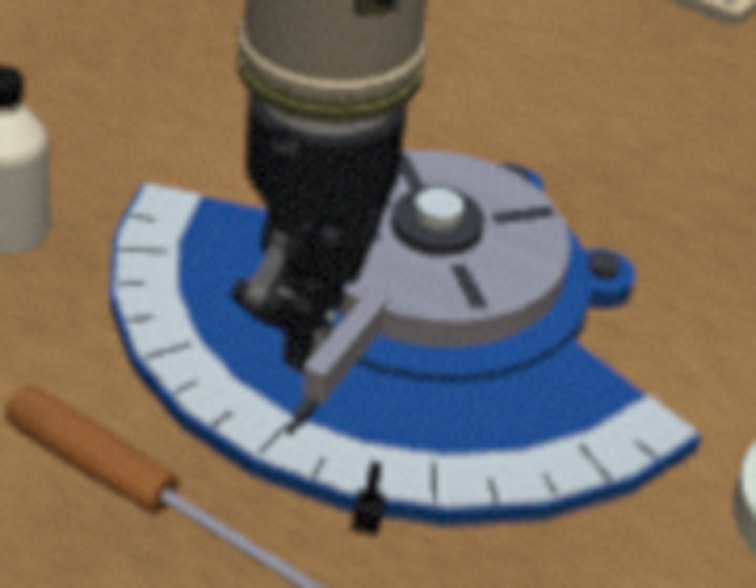

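```bash
python3 - <<'E'
from h import *
s=env.snapshot("scene")
f=lambda p:(p[0]/4.2+270,p[1]/4.2+180)
def an(n,u,z,c):
    q=atz(s,u,z)[0][:2]-c; print(n,np.hypot(*q).round(4),np.degrees(np.arctan2(q[1],q[0])).round(2))
c=atz(s,f((439,203)),.063)[0][:2]; print(c)
an("tip",f((292,430)),.022,c); an("finTop",f((376,464)),.036,c)
an("line",f((262,451)),.013,c);an("line30",f((435,502)),.013,c);an("line30",f((435,466)),.013,c)
for a in (4,5,6,7,8,9,10): 
    t=np.radians(a); print(a,((proj(s,[[P[0]+.162*np.cos(t),P[1]+.162*np.sin(t),.022]])[0]-[270,180])*4.2).round(0), ((proj(s,[[P[0]+.14*np.cos(t),P[1]+.14*np.sin(t),.048]])[0]-[270,180])*4.2).round(0))
E
```

```text
[0.47337794 0.0987302 ]
tip 0.1586 7.4
finTop 0.1769 24.54
line 0.1721 4.28
line30 0.1751 34.7
line30 0.1504 34.85
4 [272. 421.] [298. 360.]
5 [276. 423.] [302. 362.]
6 [281. 425.] [306. 363.]
7 [286. 427.] [311. 365.]
8 [291. 430.] [315. 367.]
9 [296. 432.] [319. 369.]
10 [301. 434.] [323. 371.]
```

>>> jog_arm:
  plan:
    - {"tx":0,"ty":0.4,"tz":-4.05,"ax":-2,"ay":0,"az":0,"hand":-1}
    - {"tx":0,"ty":0.4,"tz":-4.05,"ax":-2,"ay":0,"az":0,"hand":-1}
    - {"tx":0,"ty":0.4,"tz":-4.05,"ax":-2,"ay":0,"az":0,"hand":-1}
    - {"tx":0,"ty":0.4,"tz":-4.05,"ax":-2,"ay":0,"az":0,"hand":-1}
    - {"tx":0,"ty":0.4,"tz":-4.05,"ax":-2,"ay":0,"az":0,"hand":-1}
    - {"tx":0,"ty":0.4,"tz":-4.05,"ax":-2,"ay":0,"az":0,"hand":-1}
    - {"tx":0,"ty":0.4,"tz":-4.05,"ax":-2,"ay":0,"az":0,"hand":-1}
    - {"tx":0,"ty":0,"tz":0,"ax":0,"ay":0,"az":0,"hand":-1}

```text
clock: 10.05
tool_pos: [0.5839, 0.1236, 0.0325]
eef_rot: [137.9, 90.0, 68.2]
ft_force: [-0.0, 0.2, 0.1]
grip_width: -0.001
```

```bash
python3 - <<'E'
from h import *
stat(20.2)
s=env.snapshot("scene"); cv2.imwrite("pics/sc7.png",cv2.resize(s["color"][230:320,310:420,::-1],None,fx=6,fy=6,interpolation=cv2.INTER_CUBIC))
for a in range(18,27): 
    t=np.radians(a); print(a,((proj(s,[[P[0]+.162*np.cos(t),P[1]+.162*np.sin(t),.022]])[0]-[310,230])*6).round(0), ((proj(s,[[P[0]+.14*np.cos(t),P[1]+.14*np.sin(t),.048]])[0]-[310,230])*6).round(0),"fin",((proj(s,[[P[0]+.182*np.cos(t),P[1]+.182*np.sin(t),.036]])[0]-[310,230])*6).round(0))
E
```

```text
clock 10.05 p [0.5839 0.1236 0.0325] yhead 20.24 xaxis [ 0.     0.001 -1.   ] r 0.116 d 0.0133 F [-0.04  0.22  0.12] w -0.001
18 [249. 340.] [274. 246.] fin [234. 350.]
19 [257. 342.] [280. 248.] fin [243. 353.]
20 [264. 344.] [287. 250.] fin [252. 355.]
21 [272. 346.] [294. 252.] fin [261. 358.]
22 [280. 348.] [300. 253.] fin [270. 360.]
23 [288. 350.] [307. 255.] fin [279. 362.]
24 [296. 352.] [314. 256.] fin [288. 364.]
25 [304. 353.] [321. 257.] fin [297. 366.]
26 [312. 355.] [328. 259.] fin [306. 367.]
```

View pics/sc7.png

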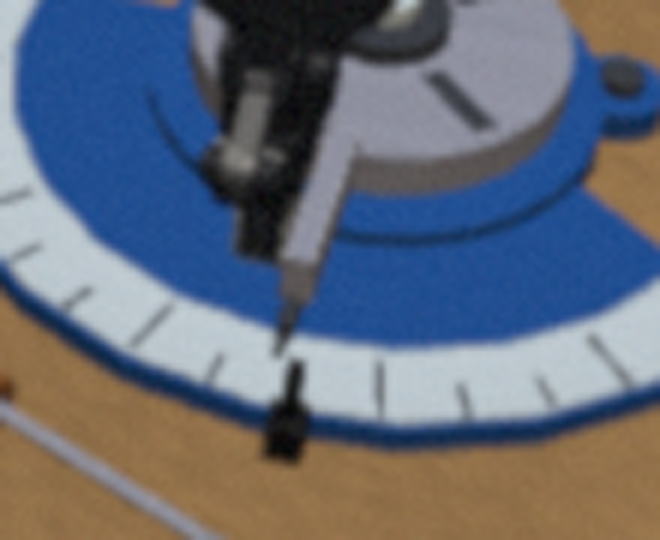

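>>> jog_arm:
  plan:
    - {"tx":0,"ty":0.2,"tz":-2,"ax":-1,"ay":0,"az":0,"hand":-1}
    - {"tx":0,"ty":0.2,"tz":-2,"ax":-1,"ay":0,"az":0,"hand":-1}
    - {"tx":0,"ty":0.1,"tz":-1.5,"ax":-0.7,"ay":0,"az":0,"hand":-1}
    - {"tx":0,"ty":0,"tz":0,"ax":0,"ay":0,"az":0,"hand":-1}
    - {"tx":0,"ty":0,"tz":0,"ax":0,"ay":0,"az":0,"hand":-1}
    - {"tx":0,"ty":0,"tz":0,"ax":0,"ay":0,"az":0,"hand":-1}
    - {"tx":0,"ty":0,"tz":0,"ax":0,"ay":0,"az":0,"hand":-1}
    - {"tx":0,"ty":0,"tz":0,"ax":0,"ay":0,"az":0,"hand":-1}

```text
clock: 11.1
tool_pos: [0.5822, 0.1281, 0.0323]
eef_rot: [-106.5, 90.0, -173.7]
ft_force: [1.8, -1.2, 0.7]
grip_width: 0.003
```

```bash
python3 - <<'E'
from h import *
stat(22.9)
s=env.snapshot("scene"); cv2.imwrite("pics/sc8.png",cv2.resize(s["color"][230:320,310:420,::-1],None,fx=6,fy=6,interpolation=cv2.INTER_CUBIC))
E
```

```text
clock 11.1 p [0.5822 0.1281 0.0323] yhead 22.88 xaxis [-0. -0. -1.] r 0.1155 d 0.0139 F [ 1.84 -1.19  0.66] w 0.003
```

View pics/sc8.png

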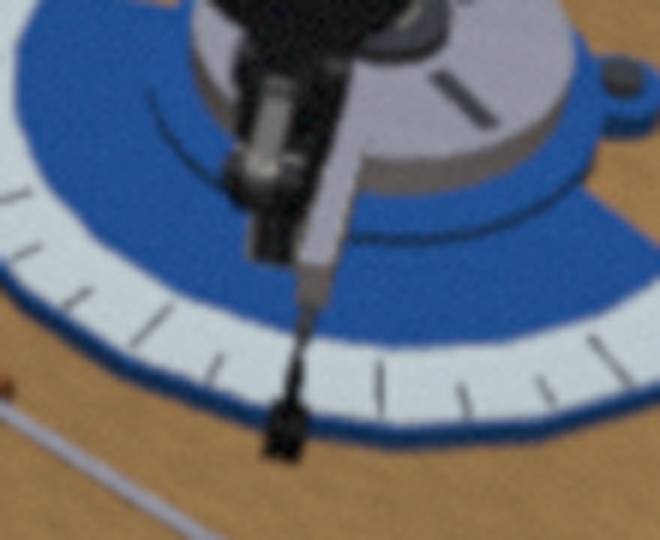

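>>> jog_arm:
  plan:
    - {"tx":0,"ty":0,"tz":4,"ax":0,"ay":0,"az":0,"hand":-1}
    - {"tx":0,"ty":0,"tz":8,"ax":0,"ay":0,"az":0,"hand":-1}
    - {"tx":0,"ty":0,"tz":10,"ax":0,"ay":0,"az":0,"hand":-1}
    - {"tx":-20,"ty":0,"tz":5,"ax":0,"ay":0,"az":0,"hand":-1}
    - {"tx":-30,"ty":0,"tz":10,"ax":0,"ay":0,"az":0,"hand":-1}
    - {"tx":-30,"ty":0,"tz":30,"ax":0,"ay":0,"az":0,"hand":-1}
    - {"tx":-30,"ty":0,"tz":40,"ax":0,"ay":0,"az":0,"hand":-1}
    - {"tx":0,"ty":0,"tz":40,"ax":0,"ay":0,"az":0,"hand":-1}

```text
clock: 12.15
tool_pos: [0.6426, -0.0087, 0.1484]
eef_rot: [62.6, 89.5, -4.5]
ft_force: [0.5, -0.1, -0.8]
grip_width: -0.001
```

```bash
python3 - <<'E'
from h import *
stat(22.9)
s=env.snapshot("top"); cv2.imwrite("pics/top6.png",cv2.resize(s["color"][210:340,190:320,::-1],None,fx=4.5,fy=4.5,interpolation=cv2.INTER_CUBIC))
s=env.snapshot("scene"); cv2.imwrite("pics/sc9.png",cv2.resize(s["color"][210:320,310:420,::-1],None,fx=5,fy=5,interpolation=cv2.INTER_CUBIC))
E
```

```text
clock 12.15 p [ 0.6426 -0.0087  0.1484] yhead 22.9 xaxis [ 0.008 -0.001 -1.   ] r 0.1179 d 0.1635 F [ 0.54 -0.14 -0.77] w -0.001
```

View pics/top6.png

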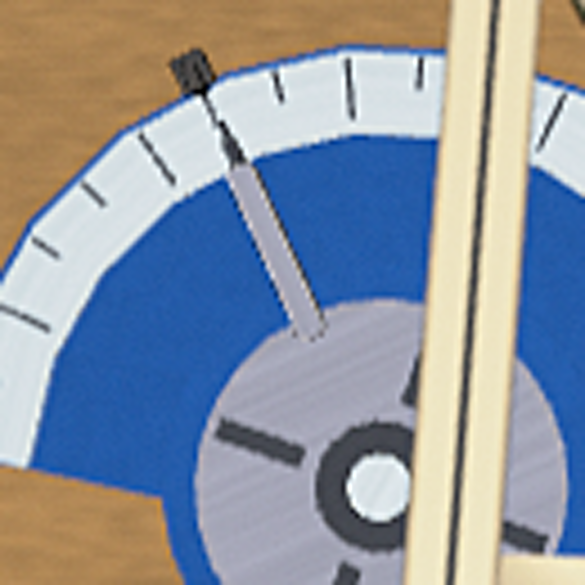

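View pics/sc9.png

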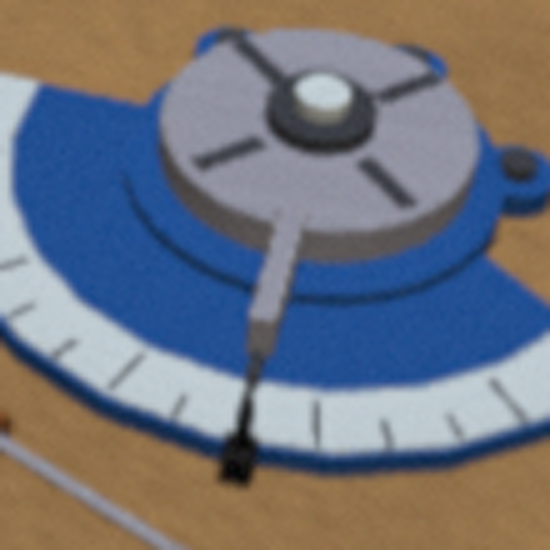

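```bash
python3 - <<'E'
from h import *
s=env.snapshot("top")
for n,u,z in [("end",(241,168),.048),("start",(312,332),.048),("tip",(217,122),.022),("clip",(192,72),.020),("pl",(378.5,488),.063)]:
    q=atz(s,(u[0]/4.5+190,u[1]/4.5+210),z)[0][:2]; d=q-P; print(n,q.round(4),np.hypot(*d).round(4),np.degrees(np.arctan2(d[1],d[0])).round(2))
stat(22.9)
E
```

```text
end [0.5971 0.15  ] 0.1377 23.06
start [0.5313 0.1224] 0.0664 23.41
tip [0.6187 0.162 ] 0.1623 23.99
clip [0.6398 0.1723] 0.1858 24.25
pl [0.4698 0.0962] 0.0007 158.23
clock 12.3 p [ 0.6405 -0.0095  0.1442] yhead 22.7 xaxis [ 0.002 -0.    -1.   ] r 0.1156 d 0.1634 F [ 0.83  0.12 -1.38] w -0.001
```

```bash
python3 - <<'E'
from h import *
acc=[];fa=[]
for i in range(3):
    s=env.snapshot("top")
    ys,xs=np.mgrid[215:300,215:285]; uv=np.c_[xs.ravel(),ys.ravel()]; p=deproj(s,uv)
    q=atz(s,uv,.048)[:,:2]-P; h=np.hypot(*q.T); a=np.degrees(np.arctan2(q[:,1],q[:,0]))
    k=(p[:,2]>.036)&(h>.082)&(h<.136)&(abs(a-24)<12)
    t=np.radians(24);er=np.array([np.cos(t),np.sin(t)]);et=np.array([-er[1],er[0]])
    c=np.polyfit(q[k]@er,q[k]@et,1); acc.append([k.sum(),24+np.degrees((q[k]@et).sum()/(q[k]@er).sum()),24+np.degrees(c[0]),c[1]*1000])
    q=atz(s,uv,.036)[:,:2]-P; h=np.hypot(*q.T); a=np.degrees(np.arctan2(q[:,1],q[:,0]))
    k=(p[:,2]>.028)&(h>.17)&(abs(a-24)<8)
    fa.append([k.sum(),np.degrees(np.arctan2(*q[k].mean(0)[::-1]))])
print(np.round(acc,2));print(np.round(fa,2)); stat(22.9)
E
```

```text
[[ 2.130e+02  2.394e+01  2.450e+01 -1.060e+00]
 [ 2.130e+02  2.381e+01  2.301e+01  1.520e+00]
 [ 2.090e+02  2.376e+01  2.380e+01 -7.000e-02]]
[[26.   24.21]
 [26.   24.66]
 [27.   24.75]]
clock 12.45 p [ 0.6391 -0.0066  0.1425] yhead 22.89 xaxis [-0.  0. -1.] r 0.1154 d 0.1602 F [0.31 0.21 0.82] w 0.005
```

>>> jog_arm:
  plan:
    - {"tx":0,"ty":-10,"tz":-14,"ax":0,"ay":0,"az":0,"hand":-1}
    - {"tx":0,"ty":-20,"tz":-28,"ax":0,"ay":0,"az":0,"hand":-1}
    - {"tx":0,"ty":-25,"tz":-34,"ax":0,"ay":0,"az":0,"hand":-1}
    - {"tx":0,"ty":-25,"tz":-34,"ax":0,"ay":0,"az":0,"hand":-1}
    - {"tx":0,"ty":-20,"tz":-28,"ax":0,"ay":0,"az":0,"hand":-1}
    - {"tx":0,"ty":-10,"tz":-16,"ax":0,"ay":0,"az":0,"hand":-1}
    - {"tx":0,"ty":-5.5,"tz":-6,"ax":0,"ay":0,"az":0,"hand":-1}
    - {"tx":0,"ty":0,"tz":0,"ax":0,"ay":0,"az":0,"hand":-1}

```text
clock: 13.45
tool_pos: [0.4706, 0.0957, 0.1424]
eef_rot: [59.9, 90.0, -7.1]
ft_force: [0.6, -0.2, -0.4]
grip_width: -0.0
```

```bash
python3 - <<'E'
from h import *
stat(22.9)
s=env.snapshot("scene"); cv2.imwrite("pics/sc10.png",cv2.resize(s["color"][120:320,270:450,::-1],None,fx=3,fy=3,interpolation=cv2.INTER_CUBIC))
stat(22.9)
E
```

```text
clock 13.45 p [0.4706 0.0957 0.1424] yhead 22.96 xaxis [ 0. -0. -1.] r 0.0001 d 0.0003 F [ 0.59 -0.19 -0.41] w -0.0
clock 13.5 p [0.4711 0.0954 0.1425] yhead 22.92 xaxis [ 0.001 -0.    -1.   ] r 0.0004 d 0.0008 F [ 1.2  -0.45  0.  ] w 0.005
```

View pics/sc10.png

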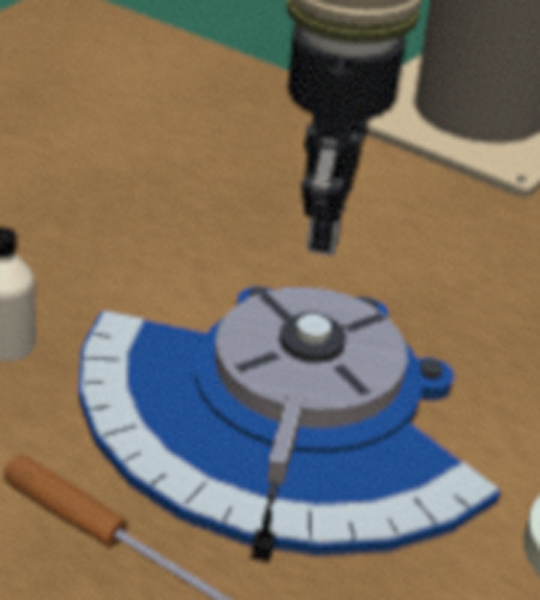

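>>> jog_arm:
  plan:
    - {"tx":12,"ty":0,"tz":0,"ax":0,"ay":0,"az":0,"hand":-1}
    - {"tx":22,"ty":0,"tz":0,"ax":0,"ay":0,"az":0,"hand":-1}
    - {"tx":20,"ty":0,"tz":0,"ax":0,"ay":0,"az":0,"hand":-1}
    - {"tx":10,"ty":0,"tz":0,"ax":0,"ay":0,"az":0,"hand":-1}
    - {"tx":4,"ty":0,"tz":0,"ax":0,"ay":0,"az":0,"hand":-1}
    - {"tx":2,"ty":0,"tz":0,"ax":0,"ay":0,"az":0,"hand":-1}
    - {"tx":2,"ty":0,"tz":0,"ax":0,"ay":0,"az":0,"hand":-1}
    - {"tx":1,"ty":0,"tz":0,"ax":0,"ay":0,"az":0,"hand":-1}

```text
clock: 14.5
tool_pos: [0.4714, 0.0952, 0.0699]
eef_rot: [64.6, 89.9, -2.5]
ft_force: [-2.1, -0.9, 5.3]
grip_width: -0.0
```

>>> jog_arm:
  plan:
    - {"tx":1,"ty":0,"tz":0,"ax":0,"ay":0,"az":0,"hand":-1}
    - {"tx":1,"ty":0,"tz":0,"ax":0,"ay":0,"az":0,"hand":-1}
    - {"tx":1,"ty":0,"tz":0,"ax":0,"ay":0,"az":0,"hand":-1}
    - {"tx":0.5,"ty":0,"tz":0,"ax":0,"ay":0,"az":0,"hand":-1}
    - {"tx":0,"ty":0,"tz":0,"ax":0,"ay":0,"az":0,"hand":-1}
    - {"tx":0,"ty":0,"tz":0,"ax":0,"ay":0,"az":0,"hand":-1}
    - {"tx":0,"ty":0,"tz":0,"ax":0,"ay":0,"az":0,"hand":-1}
    - {"tx":0,"ty":0,"tz":0,"ax":0,"ay":0,"az":0,"hand":-1}

```text
clock: 15.5
tool_pos: [0.4712, 0.0952, 0.066]
eef_rot: [67.5, 90.0, 0.4]
ft_force: [0.6, -1.2, 6.8]
grip_width: -0.0
```

```bash
python3 - <<'E'
from h import *
stat(22.9)
s=env.snapshot("scene"); cv2.imwrite("pics/sc11.png",cv2.resize(s["color"][170:320,290:450,::-1],None,fx=4,fy=4,interpolation=cv2.INTER_CUBIC))
stat(22.9)
E
```

```text
clock 15.5 p [0.4712 0.0952 0.066 ] yhead 22.88 xaxis [ 0.001  0.    -1.   ] r 0.0005 d 0.0011 F [ 0.57 -1.16  6.76] w -0.0
clock 15.55 p [0.4713 0.0952 0.066 ] yhead 22.88 xaxis [ 0.001  0.    -1.   ] r 0.0005 d 0.0011 F [ 1.09 -1.52  5.38] w -0.001
```

View pics/sc11.png

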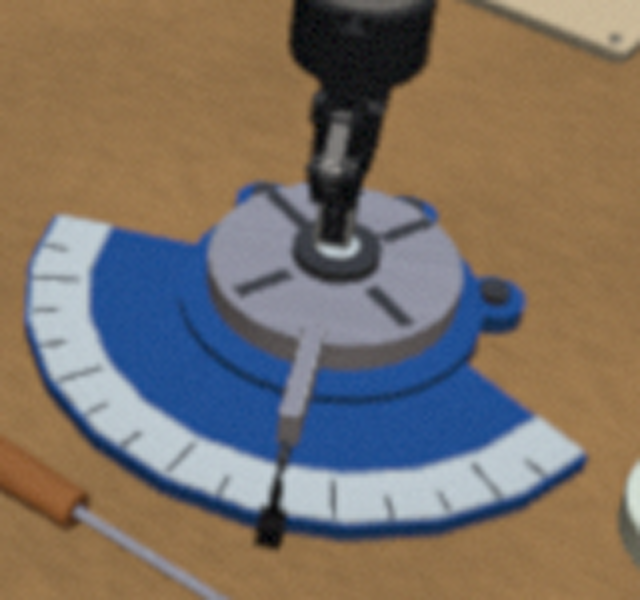

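>>> jog_arm:
  plan:
    - {"tx":0.5,"ty":0,"tz":0,"ax":0,"ay":0,"az":0,"hand":-1}
    - {"tx":0.5,"ty":0,"tz":0,"ax":0,"ay":0,"az":0,"hand":-1}
    - {"tx":0,"ty":0,"tz":0,"ax":0,"ay":0,"az":0,"hand":-1}
    - {"tx":0,"ty":0,"tz":0,"ax":0,"ay":0,"az":0,"hand":-1}
    - {"tx":0,"ty":0,"tz":0,"ax":0,"ay":0,"az":0,"hand":-1}
    - {"tx":0,"ty":0,"tz":0,"ax":0,"ay":0,"az":0,"hand":-1}
    - {"tx":0,"ty":0,"tz":0,"ax":0,"ay":0,"az":0,"hand":-1}
    - {"tx":0,"ty":0,"tz":0,"ax":0,"ay":0,"az":0,"hand":-1}

```text
clock: 16.55
tool_pos: [0.4715, 0.0952, 0.066]
eef_rot: [65.4, 89.9, -1.7]
ft_force: [-4.1, -2.3, 14.6]
grip_width: -0.001
```

The arm has reached a hard stop: z is unchanged and the force has risen to 15 N, so the plunger is fully down. Lifting straight up, then moving aside.

>>> jog_arm:
  plan:
    - {"tx":-3,"ty":0,"tz":0,"ax":0,"ay":0,"az":0,"hand":-1}
    - {"tx":-10,"ty":0,"tz":0,"ax":0,"ay":0,"az":0,"hand":-1}
    - {"tx":-25,"ty":0,"tz":0,"ax":0,"ay":0,"az":0,"hand":-1}
    - {"tx":-30,"ty":0,"tz":0,"ax":0,"ay":0,"az":0,"hand":-1}
    - {"tx":-30,"ty":0,"tz":10,"ax":0,"ay":0,"az":0,"hand":-1}
    - {"tx":-20,"ty":0,"tz":30,"ax":0,"ay":0,"az":0,"hand":-1}
    - {"tx":0,"ty":0,"tz":40,"ax":0,"ay":0,"az":0,"hand":-1}
    - {"tx":0,"ty":0,"tz":40,"ax":0,"ay":0,"az":0,"hand":-1}

```text
clock: 17.55
tool_pos: [0.518, -0.0161, 0.1836]
eef_rot: [77.6, 89.9, 10.5]
ft_force: [-0.2, 0.0, 0.0]
grip_width: -0.001
```

>>> jog_arm:
  plan:
    - {"tx":0,"ty":0,"tz":40,"ax":0,"ay":0,"az":0,"hand":-1}
    - {"tx":0,"ty":0,"tz":40,"ax":0,"ay":0,"az":0,"hand":-1}
    - {"tx":0,"ty":0,"tz":30,"ax":0,"ay":0,"az":0,"hand":-1}
    - {"tx":0,"ty":0,"tz":15,"ax":0,"ay":0,"az":0,"hand":-1}
    - {"tx":0,"ty":0,"tz":0,"ax":0,"ay":0,"az":0,"hand":-1}
    - {"tx":0,"ty":0,"tz":0,"ax":0,"ay":0,"az":0,"hand":-1}
    - {"tx":0,"ty":0,"tz":0,"ax":0,"ay":0,"az":0,"hand":-1}
    - {"tx":0,"ty":0,"tz":0,"ax":0,"ay":0,"az":0,"hand":-1}

```text
clock: 18.55
tool_pos: [0.566, -0.1298, 0.1829]
eef_rot: [79.7, 90.0, 12.6]
ft_force: [0.6, -0.8, -0.2]
grip_width: -0.002
```

```bash
python3 - <<'E'
from h import *
acc=[];fa=[];pz=[]
for i in range(4):
    s=env.snapshot("top")
    if i==0: save(s,"top9")
    ys,xs=np.mgrid[215:300,215:285]; uv=np.c_[xs.ravel(),ys.ravel()]; p=deproj(s,uv)
    q=atz(s,uv,.048)[:,:2]-P; h=np.hypot(*q.T); a=np.degrees(np.arctan2(q[:,1],q[:,0]))
    k=(p[:,2]>.036)&(h>.082)&(h<.136)&(abs(a-24)<12)
    t=np.radians(24);er=np.array([np.cos(t),np.sin(t)]);et=np.array([-er[1],er[0]])
    acc.append([k.sum(),24+np.degrees((q[k]@et).sum()/(q[k]@er).sum())])
    q=atz(s,uv,.036)[:,:2]-P; h=np.hypot(*q.T); a=np.degrees(np.arctan2(q[:,1],q[:,0]))
    k=(p[:,2]>.028)&(h>.17)&(abs(a-24)<8)
    fa.append([k.sum(),np.degrees(np.arctan2(*q[k].mean(0)[::-1])),*(q[k].mean(0)+P)])
    ys,xs=np.mgrid[314:323,270:279]; pz.append(np.median(deproj(s,np.c_[xs.ravel(),ys.ravel()])[:,2]))
    ys,xs=np.mgrid[335:350,255:265]; pz.append(np.median(deproj(s,np.c_[xs.ravel(),ys.ravel()])[:,2]))
print(np.round(acc,2));print(np.round(fa,4)); print("plunger z, disc z",np.round(pz,4)); stat(22.9)
for q in ["tape","oil","driver"]:
    r=env.search_frame(q,s); print(q,[np.round(world_from_cam(d["xyz"],s),4) for d in r[:1]])
s=env.snapshot("scene"); cv2.imwrite("pics/sc12.png",cv2.resize(s["color"][190:320,290:450,::-1],None,fx=4,fy=4,interpolation=cv2.INTER_CUBIC))
E
```

```text
[[211.    23.75]
 [213.    23.77]
 [212.    23.76]
 [215.    23.81]]
[[27.     24.3127  0.6369  0.1712]
 [26.     24.7482  0.6359  0.1723]
 [27.     24.6274  0.6357  0.1718]
 [30.     24.5596  0.6361  0.1717]]
plunger z, disc z [0.0558 0.0456 0.0561 0.0458 0.0559 0.0463 0.056  0.0463]
clock 18.75 p [ 0.5661 -0.1303  0.1829] yhead 22.9 xaxis [ 0. -0. -1.] r 0.0001 d 0.2457 F [-0.57 -0.18  0.36] w 0.002
tape [array([0.4897, 0.3514, 0.0275])]
oil [array([ 0.582 , -0.1139,  0.0798])]
driver [array([0.6989, 0.0547, 0.0218])]
```

View pics/sc12.png

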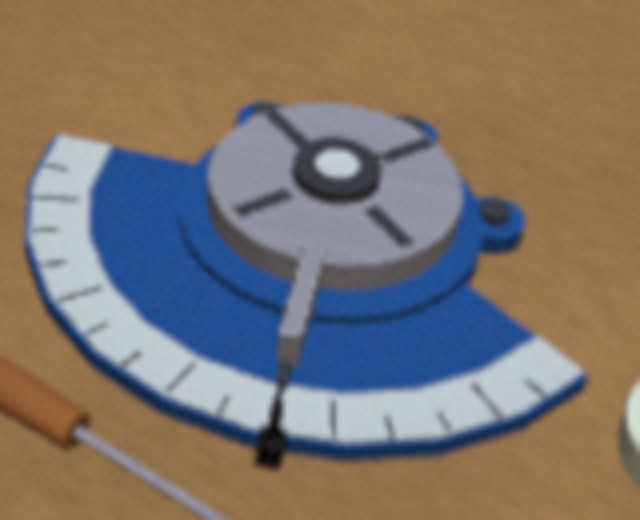

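View pics/top9.png

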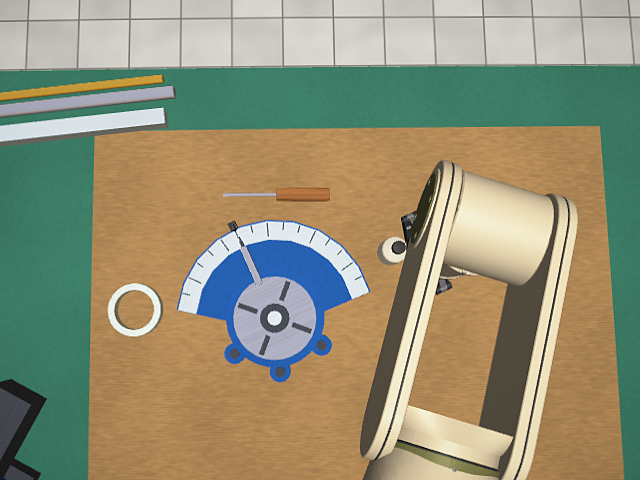

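```bash
python3 -c "
from rig import env
print(env.finish_job())"
```

```text
the job is handed in; nothing more can be done
None
```

I pushed the lever around with closed fingertips until its pointer lined up with the tab's fin. Then I pressed the plunger down to its stop and handed the job in at about 19 s. `finish_job` gives no verdict, so what follows is my own last measurements.

- **Lever:** it reads about 23.8° and the fin about 24.55° from the top camera. That is roughly 0.8° off, against a limit of 2.6°. The camera checks differed slightly: by eye in the scene picture it looked like 0.2°, but all are within the limit.
- **Plunger:** its top is at about 56 mm; fully down is 55 mm. While pressing, the arm stopped moving and the force rose to about 15 N, which shows it hit the end stop.
- **Index tab:** the fin reads about 1 mm or less from where it started, which is within the measurement noise.
- **Other objects:** the tape roll, oil bottle and screwdriver are each within about 5 mm of their first readings, the accuracy of the detection network.
- **Arm:** it is clear of everything, with the fingertips about 60 mm above the height of the oil bottle and no force on the wrist beyond noise. The highest contact force I read while pushing the lever was about 5 N, though I only read it at the end of each move.

My first three move calls were refused because rows were missing keys, but nothing moved.

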